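# Sell the keepsake box from the back of the shop display

### The arm

A 7-joint arm with a two-finger parallel gripper is mounted at the origin on the work surface. World frame = base frame: x ahead of the robot, y to its left, z up, the work surface at z = 0. Lengths are in m, angles in rad, forces in N, time in s.
With the tool pointing down it reaches from about 0.4 to 0.875 m from the base axis. Payload 19.3 kg.
Tool frame: the origin (TCP) lies between the finger pads; the fingertips stand 22 mm ahead of it and the grasp point (between the pads) lies 3 mm ahead of it; z points along the fingers, y is the line along which they close (so a half turn about z gives the same grasp; the last joint's range is limited). The gripper opens to 85 mm and grips with 20 to 120 N. Pads are 22 mm wide; open, the fingers measure 114 mm over their backs; the gripper's body (76 mm by 85 mm) begins 54 mm behind the grasp point. The pads swing forward as they close: fully open they stand 13 mm farther back than shut.
Start: joints at [1.219, 0.521, -0.036, 1.599, 0.021, 1.021, -0.113], TCP at [0.174, -0.6, 0.253] pointing down, gripper open.
Joint ranges: [-2.91, 2.91], [-0.3, 2.13], [-1.5, 1.42], [0.17, 2.43], [-1.26, 4.41], [0.16, 1.93], [-2.52, 2.52]. Speed limits (rad/s): [1.89, 1.89, 2.39, 2.39, 3.01, 3.01, 3.01].

### API

Orientations are given as a 3x3 rotation matrix whose columns are the frame's x, y, z axes.
In Python, from rig import readout, vision, arm gives the robot as it stands.
- The arm moves only by the shell command python3 -m inch 'ROWS'. ROWS is JSON, a list of rows, each a list of 3 entries, a list of its own where there are three numbers: the opening, from -1 (shut) to 1 (fully open), then the shift along the tool's x, y, z in m, then the turn about the tool's z in rad. In form: [[grip, [tx, ty, tz], roll], ...]. A call has exactly 10 rows; each row shifts and turns the commanded pose from where the row before left it, along the tool's axes as they then stand; what a row does not reach is not made up. A row lasts 1/10 s, in which the tool goes at most 50 mm and 8.59 degrees, less where a joint would pass 70% of its speed; a pose out of reach is approached as far as the arm can. A call with a gripper value outside its range is refused whole. The fingers move at their own pace and stop on an object; the grip force is fixed at half the most. Time passes only in rows, so rows that do not move let the fingers close, or fill a call up. It gives the time, the measured TCP pose, the force, the opening and the grip force at its end, in the units of the state.
- readout.sense(): the state, without advancing time (a new reading comes with each control period).
- vision.get_image(name): name is "scene" or "top" or "wrist"; returns a dict with "img" (420x560x3 uint8, red, green, blue), "depth" (420x560 float32, m along the optical axis (not along the pixel's ray), 0 where there is no reading), "fovy" (degrees; the focal length in pixels is half the picture's height over the tangent of half this angle, whatever the lens; pixels are square), "cx", "cy" (the principal point, pixels), "k1" (the pictures are not rectified: a ray, as slopes to the right and down, at radius r is drawn at 1 + k1 r^2 times it, then the intrinsics apply), "world_to_cam" (4x4, takes a point from world to camera coordinates). Camera axes: x right, y down, z forward; pixel columns grow to the right and rows downward; lengths in m; the calibration is good to about 2 mm. A picture is of the moment at which its call begins.
- arm.sign_off(): hands the job in; it is judged then, once.
The state is a dict: "time": time; "joints": joint angles; "joint_velocities": joint speeds; "joint_torque": joint torques, N m; "tcp_pos": TCP position; "tool_rot": TCP orientation; "ft_force": force on the tool from outside, world axes, zero at the start; "moment": the same for the moment, N m; "opening": opening from 0.0 (shut) to 1.0 (fully open); "gripper_force": force on a finger pad.
Only numpy, scipy, OpenCV 4.12 (cv2) and the standard library are available. Lean on these libraries where they do the work, as an engineer would, in place of code of your own. Each camera call takes 0.05 s, during which the arm holds its last target. There are 200 camera calls.

### The job

The dark wooden keepsake box at the back of the display riser is sold: first park the candle and the tall tin that stand in front of it upright in the plywood side tray, then lay the keepsake box flat and lengthways in the cardboard carton, and fill its gap by standing the white lidded jar in the middle of the long cork mat. Only then put the candle back in the middle of the round mat and the tin back in the middle of the square mat. Keep everything upright and leave the little clay bird on the riser alone.

Things in the scene. Friction and masses are not known exactly. Their poses are not given: they have to be found in the camera images.
- candle: jar candle, loose, amber glass cylinder with a paper band and a flush pale wooden lid, 50 mm diameter, 120 mm tall, about 0.36 kg. Origin: centre of its underside, z up. Starts upright on the round mat.
- tin: tall square tin, loose, plain aluminium with a flush lid, 50 x 50 mm, 120 mm tall, about 0.26 kg. Origin: centre of its underside, x and y square to its sides, z up. Starts upright on the square mat.
- keepsake: keepsake box, loose, closed dark wooden box 50 mm (its x) by 120 mm (its y, the long way) by 60 mm high, about 0.32 kg; the lid does not open. Origin: centre of its underside, z up. Starts on the long mat, only about 14 mm behind the candle and the tin, which stand taller than it and block the gripper.
- jar: small white ceramic jar with a fixed lid, loose: cylinder 54 mm diameter and 60 mm tall, with a 16 mm round knob on top (76 mm in all), about 0.22 kg. Origin: centre of its underside, z up. Starts alone on the counter, to the left or right in front of the display (a small potted cactus stands on the other side).
- mat_round: round cork mat, 68 mm diameter, 4 mm thick, fixed on the white display riser. The riser is 200 x 260 mm and 18 mm high. Origin: centre of the mat's underside (on the riser's top); its top is 4 mm above. All three mats have the riser's axes: x towards the back of the display, y to the left, along the front row. Round and square mat form the front row, 100 mm apart, and may change sides.
- mat_square: square cork mat, 68 x 68 mm, 4 mm thick, fixed on the riser in the front row. Origin: centre of its underside; top 4 mm above.
- mat_long: long cork mat, 56 mm (x) by 150 mm (y), 4 mm thick, fixed on the riser behind the two front mats, centred 64 mm behind their line. Origin: centre of its underside; top 4 mm above.
- carton: open cardboard carton on the counter, 200 mm (its x, the long way) by 150 mm (its y), 40 mm high, walls and floor 5 mm thick, does not move. Origin: centre of its underside; inner floor 5 mm above. It stands on the left or the right.
- tray: low open plywood side tray on the counter, 230 mm (its x, the long way) by 140 mm (its y), 22 mm high, walls and floor 5 mm thick, does not move. Origin: centre of its underside; inner floor 5 mm above. It stands on the other side from the carton, with room for candle and tin side by side along its length.
- bird: brown clay bird ornament, loose, 36 mm wide, 44 mm tall, standing on a back corner of the riser, beside the long mat. Origin: centre of its underside. To be left alone.
Things that resemble listed ones, but are neither listed nor needed, are in the scene too. Leave any purple look-alike of the keepsake alone.

How it is judged:
By the outcome, as a careful person would: the job done as asked, in the order asked, and still so for the second after the job is handed in, with the robot touching nothing.
It also fails if it takes over 128 s, if anything falls off the work surface, if the arm or the gripper's body presses on something with over 40 N, if the wrist force passes 120 N, or if a joint passes its speed limit or range.

## Working session

There is one attempt and no reset: what is moved stays moved. The work goes in short steps, Python scripts to look and compute and a shell command to move; the robot and the scene stay as the last step left them, time stands still between calls to the robot, and variables do not carry over. Pictures are saved under pics/ and viewed, at most 14 in all, crops included, and the job is handed in when it is done.

```bash
ls; mkdir -p pics
cat > h.py <<'E'
import numpy as np, cv2
from rig import readout, vision, arm
def shot(n, f=None):
    d=vision.get_image(n)
    if f: cv2.imwrite('pics/'+f, d['img'][:,:,::-1])
    return d
def K(d):
    H=d['img'].shape[0]; f=H/2/np.tan(np.radians(d['fovy'])/2)
    return f
def ray(d,uv):
    f=K(d); uv=np.asarray(uv,float).reshape(-1,2)
    M=np.array([[f,0,d['cx']],[0,f,d['cy']],[0,0,1]])
    p=cv2.undistortPoints(uv.reshape(-1,1,2),M,np.array([d['k1'],0,0,0,0.])).reshape(-1,2)
    return np.c_[p,np.ones(len(p))]
def cam(d):
    T=np.array(d['world_to_cam']); R=T[:3,:3]; return R, -R.T@T[:3,3]
def onplane(d,uv,z):
    R,c=cam(d); w=ray(d,uv)@R
    return c+w*((z-c[2])/w[:,2])[:,None]
def cloud(d):
    H,W=d['depth'].shape; v,u=np.mgrid[:H,:W]
    R,c=cam(d); r=ray(d,np.c_[u.ravel(),v.ravel()])
    return ((r*d['depth'].reshape(-1,1))@R+c).reshape(H,W,3)
E
python3 - <<'E'
from h import *
s=readout.sense(); print(s)
for n in ['scene','top']:
    d=shot(n,n+'0.png'); print(n,d['fovy'],d['k1'],cam(d)[1])
    np.savez('/tmp/'+n+'.npz',**d)
E
```

```text
pics
{'time': 0.0, 'joints': array([ 1.21881088,  0.52201228, -0.03631156,  1.60000427,  0.02119739,
        1.0210891 , -0.11279854]), 'joint_velocities': array([-9.97519661e-05,  1.57685428e-03,  7.02361939e-04, -1.35180626e-03,
       -9.50599345e-05,  3.02449319e-04,  6.82975940e-04]), 'joint_torque': array([ 3.77912102e-04, -9.27118635e+01,  1.98015444e+00, -3.69919288e+01,
        1.78277458e-02,  8.44241964e-03,  3.12415591e-05]), 'tcp_pos': array([ 0.17366653, -0.60006458,  0.25272831]), 'tool_rot': array([[ 9.60567057e-01,  2.78048150e-01, -3.95319823e-04],
       [ 2.78048418e-01, -9.60566479e-01,  1.05658926e-03],
       [-8.59482812e-05, -1.12484289e-03, -9.99999364e-01]]), 'ft_force': array([-0.15593666,  0.19708049, -0.1312593 ]), 'moment': array([-0.01344324,  0.01605203,  0.03703216]), 'gripper_force': 0.0, 'opening': 0.9991272658257524}
scene 42.22272034541186 0.010965461985648451 [1.14807004 0.65109007 0.96795847]
top 56.76214424458556 -0.06301287399253902 [0.38785788 0.02050586 0.88999485]
```

View pics/scene0.png

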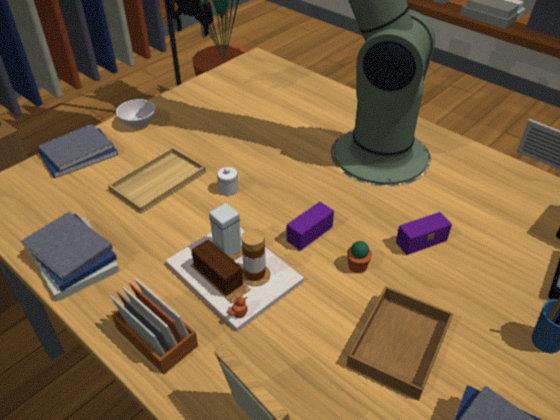

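View pics/top0.png

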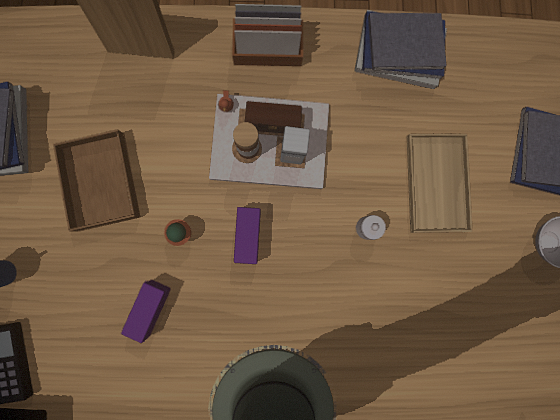

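The top view shows the keepsake at (273,115), the candle at (246,140), the tin at (296,143), the bird at (226,103), the white jar at (373,227), the plywood tray at (439,182), the carton at (97,180) and the cactus at (177,232). There are two purple look-alikes, at (248,235) and (145,312). The only dark-brown box is the one on the long mat at (273,115), so that one is the keepsake. An enlarged crop will confirm it.

Run:
```python
from h import *
d=dict(np.load('/tmp/top.npz')); P=cloud(d)
cv2.imwrite('pics/crop0.png',cv2.resize(d['img'][80:260,190:410,::-1],None,fx=3,fy=3,interpolation=cv2.INTER_CUBIC))
sc=dict(np.load('/tmp/scene.npz')); Q=cloud(sc)
boxes={'tin':(275,120,320,170,.142),'candle':(225,115,265,165,.142),'keep':(238,95,310,135,.082),'jar':(355,210,392,245,.060),'tray':(400,125,480,240,.022),'carton':(45,122,150,238,.040),'riser':(200,85,340,195,.018),'bird':(214,88,238,114,.05),'purpleA':(230,200,266,270,.05),'cactus':(160,215,195,248,.05)}
for n,(a,b,c,e,z) in boxes.items():
    p=P[b:e,a:c]; tol=.006 if n not in('bird','purpleA','cactus') else .03
    m=(abs(p[...,2]-z)<tol)
    nn,l,st,_=cv2.connectedComponentsWithStats(m.astype(np.uint8))
    k=1+np.argmax(st[1:,4]); 
    if n in('tray','carton'): sel=m
    else: sel=l==k
    ct=np.argwhere(sel)[:,::-1]+[a,b]
    w=onplane(d,ct,np.median(p[sel][:,2]) )
    r=cv2.minAreaRect((w[:,:2]*1000).astype(np.float32))
    print(n,sel.sum(),'z %.3f max %.3f'%(np.median(p[sel][:,2]),p[...,2].max()),'mean',p[sel][:,:2].mean(0).round(4),'rect',np.round(r[0],1),np.round(r[1],1),round(r[2],1))
# scene merged slices
zz=Q.reshape(-1,3)
for n,xy,z,rad in [('tin',(.66,-.02),.142,.08),('keep',(.7,.03),.082,.09),('jar',(.47,-.16),.06,.05)]:
    m=(abs(zz[:,2]-z)<.004)&(abs(zz[:,0]-xy[0])<rad)&(abs(zz[:,1]-xy[1])<rad)
    if m.sum()>5:
        r=cv2.minAreaRect((zz[m,:2]*1000).astype(np.float32)); print('scene',n,m.sum(),zz[m,:2].mean(0).round(4),np.round(r[0],1),np.round(r[1],1),r[2])
```

```text
tin 636 z 0.141 max 0.890 mean [ 0.5803 -0.0382] rect [580.3 -38.1] [49.9 50.4] 83.5
candle 501 z 0.141 max 0.890 mean [0.5893 0.0611] rect [589.6  61.5] [48.1 47. ] 0.8
keep 1232 z 0.081 max 0.890 mean [0.6501 0.0058] rect [649.6   5.8] [119.8  49.3] 86.1
jar 419 z 0.059 max 0.890 mean [ 0.4123 -0.2124] rect [ 412.1 -213. ] [52.  49.7] 45.5
tray 805 z 0.021 max 0.890 mean [ 0.5145 -0.3852] rect [ 518.7 -383.5] [231.2 142.7] 1.3
carton 819 z 0.039 max 0.890 mean [0.5107 0.4025] rect [511.9 400.8] [201.7 153.2] 13.4
riser 6355 z 0.018 max 0.890 mean [0.5928 0.0133] rect [608.7  12.5] [260.4 199.3] 85.9
bird 229 z 0.043 max 0.890 mean [0.686  0.1125] rect [689.1 116.4] [49.6 36. ] 26.9
purpleA 1330 z 0.059 max 0.890 mean [0.3924 0.0589] rect [392.6  58.5] [ 51.1 119.6] 87.1
cactus 549 z 0.062 max 0.890 mean [0.3972 0.2071] rect [397.5 205.6] [55.1 53. ] 1.3
scene tin 279 [ 0.5944 -0.0078] [592.9  -1.2] [123.   32.2] 86.74788665771484
scene keep 928 [0.6508 0.0122] [641.4  13.9] [129.6  70.7] 86.15552520751953
scene jar 35 [ 0.4283 -0.1999] [ 429.3 -197. ] [17.4 25.3] 10.724122047424316
```

View pics/crop0.png

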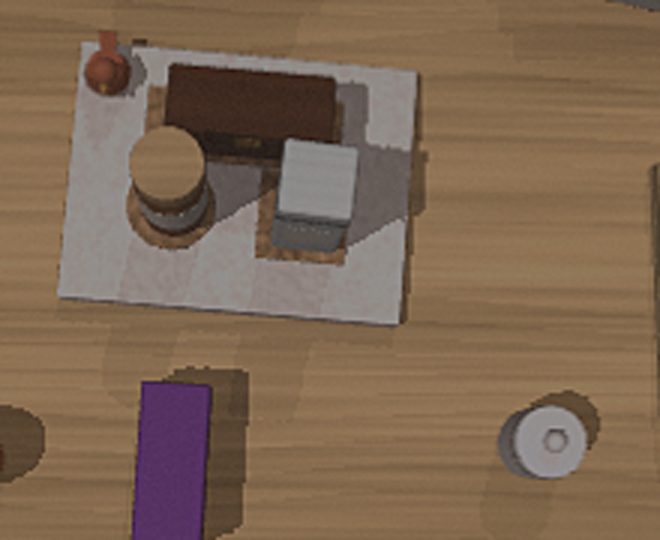

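The crop confirms it: the dark-brown keepsake lies behind the candle and the tin, and the purple box is separate. I'll move above the tin.

```bash
cat >> h.py <<'E'
def to(x,y,z,yaw=None):
    s=readout.sense(); R=s['tool_rot']; p=s['tcp_pos']
    yw=np.degrees(np.arctan2(R[1,0],R[0,0]))
    print('t %.1f pos'%s['time'],p.round(4),'yaw %.2f'%yw,'q',np.round(s['joints'],2),'open %.2f gf %.0f'%(s['opening'],s['gripper_force']),'F',s['ft_force'].round(1))
    print('shift now',(R.T@(np.array([x,y,z])-p)).round(4))
    if yaw is not None:
        r=np.radians((yaw-yw+180)%360-180); c=np.cos(np.radians(yaw)); q=np.sin(np.radians(yaw))
        R2=np.array([[c,q,0],[q,-c,0],[0,0,-1]])
        print('roll %.3f'%-r,'shift after roll',(R2.T@(np.array([x,y,z])-p)).round(4))
E
G=$(true)
python3 -m inch '[[1,[0.0273,-0.0213,0],0],[1,[0.0273,-0.0213,0],0],[1,[0.0273,-0.0213,0],0],[1,[0.0273,-0.0213,0],0],[1,[0.0273,-0.0213,0],0],[1,[0.0273,-0.0213,0],0],[1,[0.0273,-0.0213,0],0],[1,[0.0273,-0.0213,0],0],[1,[0.0273,-0.0213,0],0],[1,[0.0273,-0.0213,0],0]]'
python3 -m inch '[[1,[0.0273,-0.0213,0],0],[1,[0.0273,-0.0213,0],0],[1,[0.0273,-0.0213,0],0],[1,[0.0273,-0.0213,0],0],[1,[0.0273,-0.0213,0],0],[1,[0.0273,-0.0213,0],0],[1,[0.0273,-0.0213,0],0],[1,[0.0273,-0.0213,0],0],[1,[0.0273,-0.0213,0],0],[1,[0.0273,-0.0213,0],0]]'
python3 -c "
from h import *
to(.5803,-.0382,.118,-6)
d=shot('wrist','w1.png');print(cam(d))"
```

```text
time: 1.1
tcp_pos: [0.3773, -0.3186, 0.2532]
tool_rot: [[0.961, 0.278, -0.0], [0.278, -0.961, 0.0], [-0.0, -0.0, -1.0]]
ft_force: [1.5, -1.1, 0.4]
opening: 1.001
gripper_force: 0.0
time: 2.1
tcp_pos: [0.5803, -0.0381, 0.2531]
tool_rot: [[0.961, 0.278, -0.001], [0.278, -0.961, -0.0], [-0.0, -0.0, -1.0]]
ft_force: [0.0, -0.0, 0.8]
opening: 0.999
gripper_force: 0.0
t 2.1 pos [ 0.5803 -0.0381  0.2531] yaw 16.14 q [ 0.14  0.46 -0.24  1.71  0.13  0.99 -1.44] open 1.00 gf 0 F [ 0.  -0.   0.8]
shift now [0.000e+00 1.000e-04 1.351e-01]
roll 0.386 shift after roll [-0.000e+00  1.000e-04  1.351e-01]
(array([[ 0.27800599, -0.96057855, -0.00123042],
       [-0.92365797, -0.26767189,  0.27424024],
       [-0.26375864, -0.07510394, -0.96166043]]), array([ 0.647211  , -0.01799205,  0.37381292]))
```

```bash
python3 -m inch '[[1,[0,0,0],0.129],[1,[0,0,0],0.129],[1,[0,0,0],0.128],[1,[0,0,0.0225],0],[1,[0,0,0.0225],0],[1,[0,0,0.0225],0],[1,[0,0,0.0225],0],[1,[0,0,0.0225],0],[1,[0,0,0.0225],0],[1,[0,0,0],0]]'
python3 -m inch '[[-1,[0,0,0],0],[-1,[0,0,0],0],[-1,[0,0,0],0],[-1,[0,0,0],0],[-1,[0,0,0],0],[-1,[0,0,0],0],[-1,[0,0,0],0],[-1,[0,0,0],0],[-1,[0,0,0],0],[-1,[0,0,0],0]]'
python3 -c "
from h import *
to(.464,-.385,.25,1.3)"
```

```text
time: 3.15
tcp_pos: [0.5782, -0.0393, 0.1157]
tool_rot: [[0.995, -0.104, -0.005], [-0.104, -0.995, 0.0], [-0.005, 0.0, -1.0]]
ft_force: [-0.6, -1.0, 0.2]
opening: 1.0
gripper_force: 0.0
time: 4.15
tcp_pos: [0.5804, -0.0392, 0.1197]
tool_rot: [[0.995, -0.104, 0.002], [-0.104, -0.995, 0.0], [0.002, -0.0, -1.0]]
ft_force: [-0.7, 1.6, 5.0]
opening: 0.577
gripper_force: 61.2
t 4.2 pos [ 0.5804 -0.0392  0.1197] yaw -5.97 q [ 0.06  0.63 -0.14  1.82  0.12  0.7  -1.82] open 0.58 gf 61 F [-0.7  1.6  5. ]
shift now [-0.0796  0.356  -0.1306]
roll -0.127 shift after roll [-0.1243  0.3431 -0.1303]
```

```bash
python3 -m inch '[[-1,[0,0,-0.015],0],[-1,[0,0,-0.025],0],[-1,[0,0,-0.03],0],[-1,[0,0,-0.03],0],[-1,[0,0,-0.02],0],[-1,[0,0.01,-0.01],0],[-1,[-0.003,0.02,0],0],[-1,[-0.008,0.03,0],0],[-1,[-0.008,0.035,0],0],[-1,[-0.008,0.035,0],0]]'
python3 -m inch '[[-1,[-0.008,0.035,0],0],[-1,[-0.008,0.035,0],0],[-1,[-0.008,0.035,0],0],[-1,[-0.008,0.035,0],0],[-1,[-0.008,0.035,0],0],[-1,[-0.008,0.03,0],0],[-1,[-0.006,0.015,0],-0.04],[-1,[0,0.008,0],-0.04],[-1,[0,0,0],-0.047],[-1,[0,0,0],0]]'
python3 -c "
from h import *
to(.464,-.385,.104,1.3)"
```

```text
time: 5.15
tcp_pos: [0.5383, -0.1676, 0.2485]
tool_rot: [[0.995, -0.104, -0.0], [-0.104, -0.995, -0.0], [-0.0, 0.0, -1.0]]
ft_force: [0.4, -0.5, -3.2]
opening: 0.576
gripper_force: 62.8
time: 6.15
tcp_pos: [0.4614, -0.3877, 0.2483]
tool_rot: [[1.0, 0.023, -0.0], [0.023, -1.0, 0.0], [-0.0, -0.0, -1.0]]
ft_force: [-0.6, 0.3, -3.5]
opening: 0.584
gripper_force: 63.0
t 6.2 pos [ 0.4614 -0.3877  0.2483] yaw 1.29 q [ 0.67  0.49 -0.11  1.66  0.06  0.99 -1.  ] open 0.58 gf 63 F [-0.6  0.3 -3.5]
shift now [ 0.0027 -0.0026  0.1443]
roll -0.000 shift after roll [ 0.0027 -0.0026  0.1443]
```

```bash
python3 -m inch '[[-1,[0.0027,-0.0026,0.02],0],[-1,[0,0,0.03],0],[-1,[0,0,0.03],0],[-1,[0,0,0.03],0],[-1,[0,0,0.02],0],[-1,[0,0,0.009],0],[-1,[0,0,0.005],0],[-1,[0,0,0],0],[-1,[0,0,0],0],[-1,[0,0,0],0]]'
python3 -m inch '[[0.5,[0,0,0.001],0],[0.8,[0,0,0],0],[1,[0,0,0],0],[1,[0,0,0],0],[1,[0,0,0],0],[1,[0,0,-0.02],0],[1,[0,0,-0.04],0],[1,[0,0,-0.04],0],[1,[0,0,-0.03],0],[1,[0,0,-0.015],0]]'
python3 -c "
from h import *
to(.5895,.0613,.25,-4)"
```

```text
time: 7.15
tcp_pos: [0.4653, -0.3847, 0.1053]
tool_rot: [[1.0, 0.023, 0.001], [0.023, -1.0, -0.001], [0.001, 0.001, -1.0]]
ft_force: [-0.4, 0.6, -2.9]
opening: 0.579
gripper_force: 62.8
time: 8.15
tcp_pos: [0.4655, -0.3848, 0.2513]
tool_rot: [[1.0, 0.023, 0.003], [0.023, -1.0, -0.002], [0.003, 0.002, -1.0]]
ft_force: [0.6, -0.4, -1.3]
opening: 1.003
gripper_force: 0.0
t 8.2 pos [ 0.4655 -0.3848  0.2513] yaw 1.30 q [ 0.67  0.49 -0.11  1.66  0.06  0.99 -1.01] open 1.00 gf 0 F [ 0.6 -0.4 -1.3]
shift now [ 0.134  -0.4432  0.0008]
roll 0.092 shift after roll [ 0.0925 -0.4537  0.0013]
```

```bash
python3 -m inch '[[1,[0,0,0],0.092],[1,[0.0077,-0.0378,0],0],[1,[0.0077,-0.0378,0],0],[1,[0.0077,-0.0378,0],0],[1,[0.0077,-0.0378,0],0],[1,[0.0077,-0.0378,0],0],[1,[0.0077,-0.0378,0],0],[1,[0.0077,-0.0378,0],0],[1,[0.0077,-0.0378,0],0],[1,[0.0077,-0.0378,0],0]]'
python3 -m inch '[[1,[0.0077,-0.0378,0],0],[1,[0.0077,-0.0378,0],0],[1,[0.0077,-0.0378,0],0],[1,[0,0,0],0],[1,[0,0,0.02],0],[1,[0,0,0.03],0],[1,[0,0,0.03],0],[1,[0,0,0.03],0],[1,[0,0,0.022],0],[1,[0,0,0],0]]'
python3 -c "
from h import *
d=shot('top');np.savez('/tmp/top2.npz',**d)
to(.5895,.0613,.119,-4)"
```

```text
time: 9.15
tcp_pos: [0.5578, -0.0482, 0.2485]
tool_rot: [[0.998, -0.069, 0.0], [-0.069, -0.998, -0.0], [0.0, 0.0, -1.0]]
ft_force: [0.3, -0.3, -0.4]
opening: 1.001
gripper_force: 0.0
time: 10.15
tcp_pos: [0.587, 0.0613, 0.1138]
tool_rot: [[0.998, -0.069, -0.004], [-0.069, -0.998, -0.001], [-0.004, 0.001, -1.0]]
ft_force: [-0.2, 0.6, 1.3]
opening: 1.0
gripper_force: 0.0
t 10.2 pos [0.5879 0.0616 0.1156] yaw -3.97 q [-0.09  0.65 -0.17  1.79  0.15  0.72 -1.98] open 1.00 gf 0 F [ 0.1 -0.3  0.2]
shift now [ 0.0016  0.0001 -0.0034]
roll 0.001 shift after roll [ 0.0016  0.0001 -0.0034]
```

```bash
python3 -m inch '[[-1,[0,0,0],0],[-1,[0,0,0],0],[-1,[0,0,0],0],[-1,[0,0,0],0],[-1,[0,0,0],0],[-1,[0,0,0],0],[-1,[0,0,0],0],[-1,[0,0,0],0],[-1,[0,0,0],0],[-1,[0,0,0],0]]'
python3 -c "
from h import *
to(.574,-.382,.25,-4)"
```

```text
time: 11.2
tcp_pos: [0.5892, 0.0618, 0.1178]
tool_rot: [[0.998, -0.069, 0.002], [-0.069, -0.998, 0.0], [0.002, -0.0, -1.0]]
ft_force: [-1.8, -0.4, 10.6]
opening: 0.569
gripper_force: 60.9
t 11.2 pos [0.5892 0.0618 0.1178] yaw -3.98 q [-0.09  0.64 -0.17  1.79  0.15  0.72 -1.98] open 0.57 gf 61 F [-1.8 -0.4 10.6]
shift now [ 0.0159  0.4437 -0.1323]
roll 0.000 shift after roll [ 0.0158  0.4437 -0.1322]
```

```bash
python3 -m inch '[[-1,[0,0,-0.015],0],[-1,[0,0,-0.025],0],[-1,[0,0,-0.03],0],[-1,[0,0,-0.03],0],[-1,[0,0,-0.02],0],[-1,[0,0.01,-0.01],0],[-1,[0.001,0.02,0],0],[-1,[0.001,0.03,0],0],[-1,[0.001,0.035,0],0],[-1,[0.001,0.035,0],0]]'
python3 -m inch '[[-1,[0.001,0.035,0],0],[-1,[0.001,0.035,0],0],[-1,[0.001,0.035,0],0],[-1,[0.001,0.035,0],0],[-1,[0.001,0.035,0],0],[-1,[0.001,0.035,0],0],[-1,[0.001,0.035,0],0],[-1,[0.001,0.035,0],0],[-1,[0.001,0.022,0],0],[-1,[0.001,0.01,0],0]]'
python3 -c "
from h import *
to(.574,-.382,.102,-4)"
```

```text
time: 12.2
tcp_pos: [0.5828, -0.0701, 0.2464]
tool_rot: [[0.998, -0.069, -0.0], [-0.069, -0.998, -0.0], [-0.0, 0.0, -1.0]]
ft_force: [0.9, -0.0, -2.7]
opening: 0.571
gripper_force: 62.6
time: 13.2
tcp_pos: [0.5702, -0.3833, 0.246]
tool_rot: [[0.997, -0.072, -0.001], [-0.072, -0.997, -0.001], [-0.001, 0.001, -1.0]]
ft_force: [-0.3, 0.9, -2.6]
opening: 0.571
gripper_force: 62.6
t 13.2 pos [ 0.5702 -0.3833  0.246 ] yaw -4.14 q [ 0.57  0.63 -0.11  1.42  0.07  1.09 -1.19] open 0.57 gf 63 F [-0.3  0.9 -2.6]
shift now [ 0.0039 -0.0016  0.144 ]
roll -0.002 shift after roll [ 0.0037 -0.0015  0.144 ]
```

```bash
python3 -m inch '[[-1,[0.0037,-0.0016,0.02],0],[-1,[0,0,0.03],0],[-1,[0,0,0.03],0],[-1,[0,0,0.03],0],[-1,[0,0,0.02],0],[-1,[0,0,0.009],0],[-1,[0,0,0.005],0],[-1,[0,0,0],0],[-1,[0,0,0],0],[-1,[0,0,0],0]]'
python3 -m inch '[[0.5,[0,0,0],0],[0.8,[0,0,0],0],[1,[0,0,0],0],[1,[0,0,0],0],[1,[0,0,0],0],[1,[0,0,-0.02],0],[1,[0,0,-0.04],0],[1,[0,0,-0.04],0],[1,[0,0,-0.03],0],[1,[0,0,-0.015],0]]'
python3 - <<'E'
from h import *
d=shot('top','top3.png'); np.savez('/tmp/top3.npz',**d); P=cloud(d)
hsv=cv2.cvtColor(d['img'],cv2.COLOR_RGB2HSV)
for uv in [(246,150),(292,155),(270,150),(273,115)]: print(uv,hsv[uv[1],uv[0]],P[uv[1],uv[0]].round(3))
def rect(m,z):
    w=onplane(d,np.argwhere(m)[:,::-1],z)[:,:2]*1000
    r=cv2.minAreaRect(w.astype(np.float32)); return len(w),w.mean(0).round(1),np.round(r[0],1),np.round(r[1],1),round(r[2],1)
x,y,z=P[...,0],P[...,1],P[...,2]
print('keep',rect((abs(z-.081)<.006)&(abs(x-.65)<.05)&(abs(y-.006)<.09),.082))
m=(abs(z-.039)<.006)&(abs(x-.51)<.14)&(abs(y-.4)<.12); 
n,l,st,c=cv2.connectedComponentsWithStats(m.astype(np.uint8)); k=1+np.argmax(st[1:,4]); print('carton',rect(l==k,.04),st[1:,4])
w=onplane(d,np.argwhere(l==k)[:,::-1],.04)
np.save('/tmp/carton.npy',w)
# orientation from the long walls: per wall line fit
C=np.array([.512,.401])
for a in (9,11,13):
    e=np.array([np.cos(np.radians(a)),np.sin(np.radians(a))]); f=np.array([-e[1],e[0]]); q=(w[:,:2]-C)@np.c_[e,f]
    for s in(1,-1):
        t=q[(abs(q[:,0])<.08)&(s*q[:,1]>.055)]; b=np.polyfit(t[:,0],t[:,1],1); print(a,s,np.degrees(np.arctan(b[0])).round(2),b[1].round(4))
    for s in(1,-1):
        t=q[(abs(q[:,1])<.055)&(s*q[:,0]>.08)]; b=np.polyfit(t[:,1],t[:,0],1); print(a,'end',s,b.round(4))
to(.6497,.0058,.25,86)
E
```

```text
time: 14.2
tcp_pos: [0.5761, -0.379, 0.1034]
tool_rot: [[0.998, -0.069, 0.001], [-0.069, -0.998, -0.001], [0.001, 0.001, -1.0]]
ft_force: [0.6, -0.4, -3.3]
opening: 0.572
gripper_force: 62.7
time: 15.2
tcp_pos: [0.5763, -0.3792, 0.2504]
tool_rot: [[0.998, -0.069, 0.003], [-0.069, -0.998, -0.002], [0.003, 0.002, -1.0]]
ft_force: [-0.2, -0.1, 0.6]
opening: 1.002
gripper_force: 0.0
(246, 150) [ 14 111 108] [0.585 0.065 0.021]
(292, 155) [ 15 106 108] [ 0.575 -0.039  0.021]
(270, 150) [  7  22 150] [0.586 0.011 0.018]
(273, 115) [  9 118  67] [0.649 0.006 0.079]
keep (1249, array([649.5,   5.9]), array([649.3,   5.8]), array([119.7,  49.5]), 86.1)
carton (863, array([509.5, 403.3]), array([511.6, 400.3]), array([201.3, 152.8]), 13.7) [863]
9 1 4.08 0.0715
9 -1 3.81 -0.0729
9 end 1 [-0.082   0.0967]
9 end -1 [-0.0797 -0.0986]
11 1 2.11 0.0713
11 -1 1.81 -0.0727
11 end 1 [-0.0476  0.0964]
11 end -1 [-0.0429 -0.0984]
13 1 0.07 0.0713
13 -1 -0.19 -0.0727
13 end 1 [-0.015   0.0963]
13 end -1 [-0.0097 -0.0983]
t 15.2 pos [ 0.5766 -0.3794  0.2515] yaw -3.98 q [ 0.56  0.63 -0.11  1.41  0.07  1.1  -1.2 ] open 1.00 gf 0 F [ 0.3 -0.1  1.7]
shift now [ 0.0462 -0.3893  0.0009]
roll -1.570 shift after roll [0.3893 0.046  0.0015]
```

View pics/top3.png

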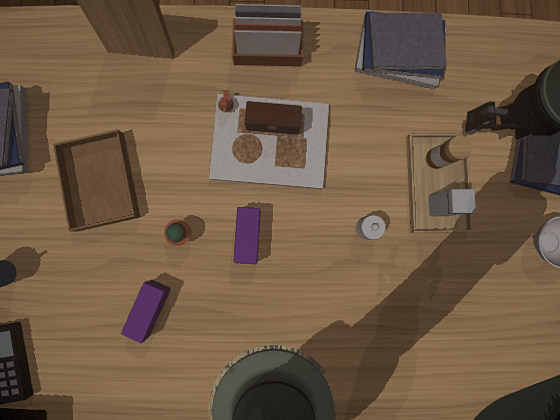

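The top view shows the candle (448,150) and the tin (461,202) upright in the tray. The round mat (247,148) and square mat (291,151) are free, and the keepsake (273,118) is accessible. Next I measure the mats and move over the keepsake.

```bash
python3 -m inch '[[1,[0,0,0],-0.149],[1,[0,0,0],-0.149],[1,[0,0,0],-0.149],[1,[0,0,0],-0.149],[1,[0,0,0],-0.149],[1,[0,0,0],-0.149],[1,[0,0,0],-0.149],[1,[0,0,0],-0.149],[1,[0,0,0],-0.149],[1,[0,0,0],-0.149]]'
python3 -m inch '[[1,[0,0,0],-0.08],[1,[0.0433,0.0051,0],0],[1,[0.0433,0.0051,0],0],[1,[0.0433,0.0051,0],0],[1,[0.0433,0.0051,0],0],[1,[0.0433,0.0051,0],0],[1,[0.0433,0.0051,0],0],[1,[0.0433,0.0051,0],0],[1,[0.0433,0.0051,0],0],[1,[0.0433,0.0051,0],0]]'
python3 - <<'E'
from h import *
d=dict(np.load('/tmp/top3.npz')); hsv=cv2.cvtColor(d['img'],cv2.COLOR_RGB2HSV); P=cloud(d)
m=((hsv[...,1]>65)&(abs(P[...,2]-.021)<.006)).astype(np.uint8); m[:130]=0; m[:,:225]=0; m[175:]=0; m[:,315:]=0
n,l,st,c=cv2.connectedComponentsWithStats(m)
for k in range(1,n):
    if st[k,4]>100:
        w=onplane(d,np.argwhere(l==k)[:,::-1],.022)[:,:2]*1000; r=cv2.minAreaRect(w.astype(np.float32)); print(st[k],w.mean(0).round(1),np.round(r[0],1),np.round(r[1],1),r[2])
x,y,z=P[...,0],P[...,1],P[...,2]
to(.6497,.0058,.058,86)
E
```

```text
time: 16.25
tcp_pos: [0.5754, -0.3786, 0.2461]
tool_rot: [[0.143, 0.99, -0.001], [0.99, -0.143, 0.001], [0.001, -0.001, -1.0]]
ft_force: [-0.2, -0.0, -0.0]
opening: 0.999
gripper_force: 0.0
time: 17.25
tcp_pos: [0.6485, 0.0085, 0.2463]
tool_rot: [[0.07, 0.998, -0.001], [0.998, -0.07, 0.0], [0.0, -0.001, -1.0]]
ft_force: [1.7, 0.3, 0.1]
opening: 0.999
gripper_force: 0.0
[ 238  130   69   38 1083] [590.4 -28.4] [589.2   6. ] [ 85.6 154.7] 0.9764260053634644
[232 134  30  29 677] [588.8  64.1] [589.4  64.1] [64.5 65.6] 0.7831757664680481
t 17.2 pos [0.6485 0.0085 0.2463] yaw 85.99 q [ 0.23  0.61 -0.53  1.52  0.33  1.1  -0.44] open 1.00 gf 0 F [1.7 0.3 0.1]
shift now [-0.0026  0.0016  0.1883]
roll -0.000 shift after roll [-0.0026  0.0013  0.1883]
```

```bash
python3 -m inch '[[1,[-0.0026,0.0015,0.015],0],[1,[0,0,0.025],0],[1,[0,0,0.03],0],[1,[0,0,0.03],0],[1,[0,0,0.03],0],[1,[0,0,0.025],0],[1,[0,0,0.02],0],[1,[0,0,0.012],0],[1,[0,0,0],0],[1,[0,0,0],0]]'
python3 -m inch '[[-1,[0,0,0],0],[-1,[0,0,0],0],[-1,[0,0,0],0],[-1,[0,0,0],0],[-1,[0,0,0],0],[-1,[0,0,0],0],[-1,[0,0,0],0],[-1,[0,0,0],0],[-1,[0,0,0],0],[-1,[0,0,0],0]]'
python3 -c "
from h import *
to(.511,.4005,.2,103.3); to(.511,.4005,.2,193.3);to(.511,.4005,.2,-166.7+90)"
```

```text
time: 18.25
tcp_pos: [0.6502, 0.0041, 0.0607]
tool_rot: [[0.07, 0.998, 0.0], [0.998, -0.07, 0.0], [0.0, 0.0, -1.0]]
ft_force: [-0.5, 0.4, 0.0]
opening: 1.0
gripper_force: 0.0
time: 19.25
tcp_pos: [0.6505, 0.004, 0.0613]
tool_rot: [[0.07, 0.998, 0.001], [0.998, -0.07, -0.0], [-0.0, 0.001, -1.0]]
ft_force: [-1.6, -0.8, 6.9]
opening: 0.577
gripper_force: 63.3
t 19.2 pos [0.6505 0.004  0.0613] yaw 85.98 q [ 0.18  0.83 -0.44  1.64  0.46  0.78 -0.53] open 0.58 gf 63 F [-1.6 -0.8  6.9]
shift now [ 0.3857 -0.1668 -0.1389]
roll -0.302 shift after roll [ 0.4179 -0.0446 -0.1387]
t 19.2 pos [0.6505 0.004  0.0613] yaw 85.98 q [ 0.18  0.83 -0.44  1.64  0.46  0.78 -0.53] open 0.58 gf 63 F [-1.6 -0.8  6.9]
shift now [ 0.3857 -0.1668 -0.1389]
roll -1.873 shift after roll [ 0.0446  0.4179 -0.1387]
t 19.2 pos [0.6505 0.004  0.0613] yaw 85.98 q [ 0.18  0.83 -0.44  1.64  0.46  0.78 -0.53] open 0.58 gf 63 F [-1.6 -0.8  6.9]
shift now [ 0.3857 -0.1668 -0.1389]
roll 2.839 shift after roll [-0.4179  0.0446 -0.1387]
```

```bash
python3 -m inch '[[-1,[0,0,-0.015],0],[-1,[0,0,-0.025],0],[-1,[0,0,-0.03],0],[-1,[0,0,-0.03],0],[-1,[0,0,-0.025],0],[-1,[0.005,-0.002,-0.014],0],[-1,[0.015,-0.007,0],0],[-1,[0.025,-0.011,0],0],[-1,[0.034,-0.0145,0],0],[-1,[0.034,-0.0145,0],0]]'
python3 -m inch '[[-1,[0.034,-0.0145,0],0],[-1,[0.034,-0.0145,0],0],[-1,[0.034,-0.0145,0],0],[-1,[0.034,-0.0145,0],0],[-1,[0.034,-0.0145,0],0],[-1,[0.034,-0.0145,0],0],[-1,[0.034,-0.0145,0],0],[-1,[0.022,-0.0095,0],0],[-1,[0.013,-0.006,0],0],[-1,[0,0,0],0]]'
python3 -m inch '[[-1,[0,0,0],-0.1],[-1,[0,0,0],-0.14],[-1,[0,0,0],-0.145],[-1,[0,0,0],-0.145],[-1,[0,0,0],-0.145],[-1,[0,0,0],-0.145],[-1,[0,0,0],-0.145],[-1,[0,0,0],-0.145],[-1,[0,0,0],-0.145],[-1,[0,0,0],-0.145]]'
python3 -c "
from h import *
to(.511,.4005,.2,193.3)"
```

```text
time: 20.25
tcp_pos: [0.6073, 0.1223, 0.198]
tool_rot: [[0.07, 0.998, -0.002], [0.998, -0.07, 0.0], [-0.0, -0.002, -1.0]]
ft_force: [1.4, 0.9, -3.3]
opening: 0.579
gripper_force: 62.9
time: 21.25
tcp_pos: [0.5092, 0.4028, 0.1984]
tool_rot: [[0.067, 0.998, -0.002], [0.998, -0.067, 0.0], [-0.0, -0.002, -1.0]]
ft_force: [0.5, -0.6, -3.1]
opening: 0.578
gripper_force: 62.9
time: 22.25
tcp_pos: [0.5119, 0.3992, 0.1987]
tool_rot: [[-0.972, 0.234, -0.0], [0.234, 0.972, -0.001], [-0.0, -0.001, -1.0]]
ft_force: [0.1, -0.1, -2.7]
opening: 0.578
gripper_force: 62.8
t 22.2 pos [0.5119 0.3992 0.1987] yaw 166.47 q [-0.23  0.75 -0.86  1.55  0.61  1.12  0.11] open 0.58 gf 63 F [ 0.1 -0.1 -2.7]
shift now [ 0.0012  0.001  -0.0013]
roll -0.468 shift after roll [ 0.0006  0.0015 -0.0013]
```

```bash
python3 -m inch '[[-1,[0,0,0],-0.117],[-1,[0,0,0],-0.117],[-1,[0,0,0],-0.117],[-1,[0,0,0],-0.117],[-1,[0,0.001,0.02],0],[-1,[0,0,0.03],0],[-1,[0,0,0.03],0],[-1,[0,0,0.03],0],[-1,[0,0,0.02],0],[-1,[0,0,0.01],0]]'
python3 -m inch '[[-1,[0,0,0.006],0],[-1,[0,0,0.004],0],[-1,[0,0,0.002],0],[-1,[0,0,0.001],0],[-1,[0,0,0],0],[-1,[0,0,0],0],[-1,[0,0,0],0],[-1,[0,0,0],0],[-1,[0,0,0],0],[-1,[0,0,0],0]]'
python3 -c "
from h import *
to(.511,.4005,.0445,193.3)"
```

```text
time: 23.25
tcp_pos: [0.511, 0.4004, 0.0573]
tool_rot: [[-0.974, -0.225, -0.002], [-0.225, 0.974, -0.002], [0.002, -0.001, -1.0]]
ft_force: [-0.1, -0.2, -2.7]
opening: 0.577
gripper_force: 62.9
time: 24.25
tcp_pos: [0.5113, 0.4017, 0.0463]
tool_rot: [[-0.974, -0.225, -0.0], [-0.225, 0.974, 0.0], [0.0, 0.0, -1.0]]
ft_force: [0.0, 0.7, -3.6]
opening: 0.58
gripper_force: 62.9
t 24.2 pos [0.5113 0.4017 0.0463] yaw -166.98 q [-0.25  0.97 -0.84  1.62  0.85  0.95  0.41] open 0.58 gf 63 F [ 0.   0.7 -3.6]
shift now [ 0.0005 -0.0011  0.0018]
roll -0.005 shift after roll [ 0.0005 -0.0011  0.0018]
```

```bash
python3 -m inch '[[-1,[0,0,0.0018],0],[-1,[0,0,0],0],[0.3,[0,0,0],0],[0.5,[0,0,0],0],[0.5,[0,0,0],0],[0.5,[0,0,0],0],[0.5,[0,0,-0.02],0],[0.5,[0,0,-0.04],0],[0.5,[0,0,-0.04],0],[1,[0,0,-0.04],0]]'
python3 -m inch '[[1,[0,0,-0.04],0],[1,[0,0,-0.02],0],[1,[0,0,0],0],[1,[0,0,0],0],[1,[0,0,0],0],[1,[0,0,0],0],[1,[0,0,0],0],[1,[0,0,0],0],[1,[0,0,0],0],[1,[0,0,0],0]]'
python3 -c "
from h import *
to(.412,-.2127,.25)
d=shot('scene','s4.png')"
```

```text
time: 25.25
tcp_pos: [0.5109, 0.4018, 0.1876]
tool_rot: [[-0.974, -0.226, 0.0], [-0.226, 0.974, 0.001], [-0.0, 0.001, -1.0]]
ft_force: [0.9, -0.4, 0.2]
opening: 0.899
gripper_force: 0.0
time: 26.25
tcp_pos: [0.5112, 0.4017, 0.2444]
tool_rot: [[-0.974, -0.225, -0.0], [-0.225, 0.974, -0.0], [0.0, 0.0, -1.0]]
ft_force: [-0.3, -0.2, -0.9]
opening: 1.001
gripper_force: 0.0
t 26.2 pos [0.5112 0.4017 0.2444] yaw -166.98 q [-0.17  0.75 -0.98  1.5   0.64  1.24  0.55] open 1.00 gf 0 F [-0.3 -0.2 -0.9]
shift now [ 0.2351 -0.5763 -0.0056]
```

View pics/s4.png

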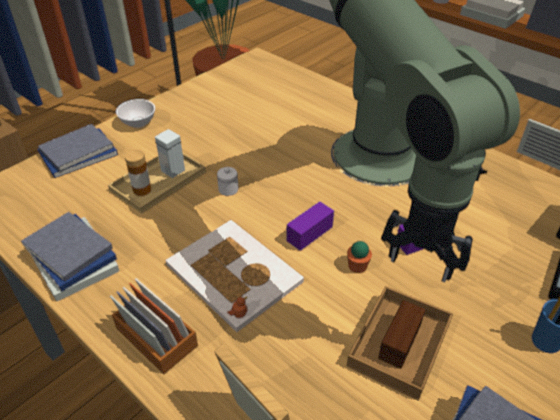

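The scene view shows the keepsake flat and lengthways in the carton (405,333). The candle and tin stand in the tray (140,172 and 170,152), the bird is untouched (238,307), and all the mats are clear. Next I move to the jar.

```bash
python3 -m inch '[[1,[0.0147,-0.036,0],0],[1,[0.0147,-0.036,0],0],[1,[0.0147,-0.036,0],0],[1,[0.0147,-0.036,0],0],[1,[0.0147,-0.036,0],0],[1,[0.0147,-0.036,0],0],[1,[0.0147,-0.036,0],0],[1,[0.0147,-0.036,0],0],[1,[0.0147,-0.036,0],0],[1,[0.0147,-0.036,0],0]]'
python3 -m inch '[[1,[0.0147,-0.036,0],0],[1,[0.0147,-0.036,0],0],[1,[0.0147,-0.036,0],0],[1,[0.0147,-0.036,0],0],[1,[0.0147,-0.036,0],0],[1,[0.0147,-0.036,0],0],[1,[0,0,0],0],[1,[0,0,0],0],[1,[0,0,0],0],[1,[0,0,0],0]]'
python3 - <<'E'
from h import *
to(.412,-.2127,.038)
d=shot('top'); P=cloud(d); hsv=cv2.cvtColor(d['img'],cv2.COLOR_RGB2HSV)
np.savez('/tmp/top5.npz',**d)
m=((hsv[...,1]>65)&(abs(P[...,2]-.021)<.007)).astype(np.uint8)
m[:92]=0; m[180:]=0; m[:,215:]*=1; m[:,:214]=0; m[:,322:]=0
m=cv2.morphologyEx(m,cv2.MORPH_OPEN,np.ones((5,5),np.uint8))
n,l,st,c=cv2.connectedComponentsWithStats(m)
for k in range(1,n):
    if st[k,4]>80:
        w=onplane(d,np.argwhere(l==k)[:,::-1],.022)[:,:2]*1000; r=cv2.minAreaRect(w.astype(np.float32)); print(st[k],w.mean(0).round(1),np.round(r[0],1),np.round(r[1],1),round(r[2],1))
cv2.imwrite('pics/crop5.png',cv2.resize(d['img'][80:260,190:410,::-1],None,fx=3,fy=3,interpolation=cv2.INTER_CUBIC))
E
```

```text
time: 27.3
tcp_pos: [0.4487, 0.0163, 0.2446]
tool_rot: [[-0.974, -0.225, 0.0], [-0.225, 0.974, -0.0], [-0.0, -0.0, -1.0]]
ft_force: [1.1, -0.4, -1.2]
opening: 1.0
gripper_force: 0.0
time: 28.3
tcp_pos: [0.4121, -0.2116, 0.2447]
tool_rot: [[-0.974, -0.227, 0.0], [-0.227, 0.974, -0.0], [-0.0, -0.0, -1.0]]
ft_force: [-0.3, 0.6, -0.8]
opening: 1.001
gripper_force: 0.0
t 28.3 pos [ 0.4121 -0.2116  0.2447] yaw -166.89 q [ 1.23  0.49 -1.16  1.98  0.53  1.02  1.62] open 1.00 gf 0 F [-0.3  0.6 -0.8]
shift now [ 0.0004 -0.001   0.2067]
[ 238  109   69   59 2376] [624.7  -6.4] [613.8   7.7] [158.6 124.5] 85.8
[232 135  30  28 672] [588.5  64. ] [588.2  64.1] [62.2 65.6] 0.9
```

View pics/crop5.png

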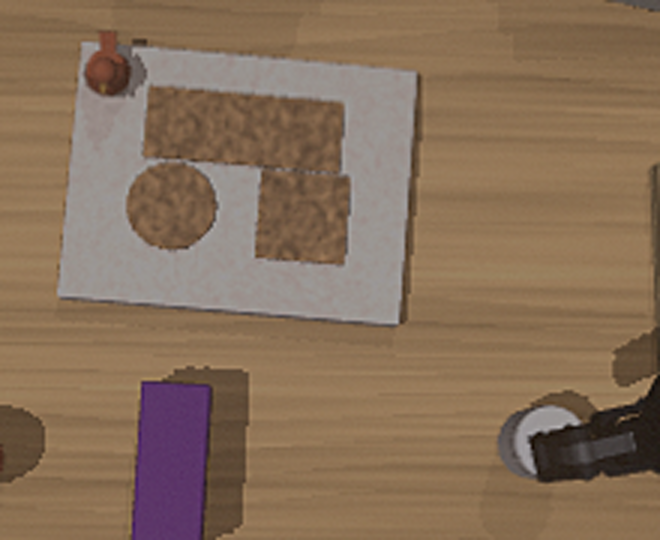

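The crop shows the long mat (245,130), round mat (172,205) and square mat (303,215) all clear, and the bird at (107,73).

```bash
python3 -m inch '[[1,[0.0004,-0.001,0.02],0],[1,[0,0,0.03],0],[1,[0,0,0.035],0],[1,[0,0,0.035],0],[1,[0,0,0.03],0],[1,[0,0,0.025],0],[1,[0,0,0.018],0],[1,[0,0,0.01],0],[1,[0,0,0],0],[1,[0,0,0],0]]'
python3 - <<'E'
from h import *
to(.412,-.2127,.042)
d=dict(np.load('/tmp/top5.npz'))
for n,c in {'long':[(147,87),(345,101),(341,173),(143,158)],'sq':[(260,166),(350,176),(345,265),(255,257)],'riser':[(83,42),(419,72),(402,324),(59,297)]}.items():
    w=onplane(d,np.array(c)/3+[190-.33,80-.33],.022 if n!='riser' else .018)[:,:2]*1000; print(n,w.mean(0).round(1),np.linalg.norm(w-np.roll(w,1,0),axis=1).round(1), np.degrees(np.arctan2(*(w[0]+w[3]-w[1]-w[2])[::-1])).round(2))
E
```

```text
time: 29.35
tcp_pos: [0.4121, -0.2134, 0.0421]
tool_rot: [[-0.974, -0.226, 0.001], [-0.226, 0.974, -0.0], [-0.0, -0.0, -1.0]]
ft_force: [-0.1, 0.1, -0.1]
opening: 0.997
gripper_force: 0.0
t 29.4 pos [ 0.4121 -0.2134  0.0421] yaw -166.96 q [ 0.96  0.78 -0.83  2.12  0.98  0.68  1.25] open 1.00 gf 0 F [-0.1  0.1 -0.1]
shift now [-0.0001  0.0007  0.0001]
long [648.6   9.1] [ 55.4 151.5  56.4 150.6] 86.72
sq [582.5 -35.7] [70.1 68.8 68.7 68.2] 85.13
riser [608.8  10.8] [198.5 259.9 197.  259.5] 86.02
```

```bash
python3 -m inch '[[-1,[0,0,0],0],[-1,[0,0,0],0],[-1,[0,0,0],0],[-1,[0,0,0],0],[-1,[0,0,0],0],[-1,[0,0,0],0],[-1,[0,0,0],0],[-1,[0,0,0],0],[-1,[0,0,0],0],[-1,[0,0,0],0]]'
python3 -m inch '[[-1,[0,0,-0.015],0],[-1,[0,0,-0.025],0],[-1,[0,0,-0.03],0],[-1,[0,0,-0.03],0],[-1,[0,0,-0.02],0],[-1,[0,0,-0.01],0],[-1,[0,0,0],0],[-1,[0,0,0],0],[-1,[0,0,0],0],[-1,[0,0,0],0]]'
python3 -c "
from h import *
to(.6489,.0094,.17)"
```

```text
time: 30.35
tcp_pos: [0.4119, -0.2138, 0.0424]
tool_rot: [[-0.974, -0.225, 0.001], [-0.225, 0.974, -0.001], [-0.001, -0.001, -1.0]]
ft_force: [-3.4, 0.7, 16.9]
opening: 0.62
gripper_force: 59.9
time: 31.35
tcp_pos: [0.4114, -0.2133, 0.1708]
tool_rot: [[-0.974, -0.226, -0.001], [-0.226, 0.974, 0.001], [0.001, 0.001, -1.0]]
ft_force: [-1.1, 0.2, -1.7]
opening: 0.619
gripper_force: 63.4
t 31.4 pos [ 0.4114 -0.2133  0.1708] yaw -166.96 q [ 1.13  0.59 -1.05  2.05  0.67  0.89  1.5 ] open 0.62 gf 63 F [-1.1  0.2 -1.7]
shift now [-0.2816  0.1634  0.0007]
```

```bash
python3 -m inch '[[-1,[-0.012,0.007,0],0],[-1,[-0.024,0.014,0],0],[-1,[-0.03,0.0175,0],0],[-1,[-0.03,0.0175,0],0],[-1,[-0.03,0.0175,0],0],[-1,[-0.03,0.0175,0],0],[-1,[-0.03,0.0175,0],0],[-1,[-0.03,0.0175,0],0],[-1,[-0.03,0.0175,0],0],[-1,[-0.022,0.0125,0],0]]'
python3 -m inch '[[-1,[-0.0136,0.0074,0],0],[-1,[0,0,0],0],[-1,[0,0,0],0],[-1,[0,0,0.015],0],[-1,[0,0,0.025],0],[-1,[0,0,0.025],0],[-1,[0,0,0.02],0],[-1,[0,0,0.01],0],[-1,[0,0,0],0],[-1,[0,0,0],0]]'
python3 -c "
from h import *
to(.6489,.0094,.0645)"
```

```text
time: 32.35
tcp_pos: [0.6386, 0.001, 0.1706]
tool_rot: [[-0.974, -0.227, -0.001], [-0.227, 0.974, 0.001], [0.001, 0.001, -1.0]]
ft_force: [-0.9, -0.2, -2.7]
opening: 0.621
gripper_force: 63.4
time: 33.35
tcp_pos: [0.6495, 0.0092, 0.0771]
tool_rot: [[-0.974, -0.225, 0.001], [-0.225, 0.974, 0.0], [-0.001, 0.0, -1.0]]
ft_force: [0.7, -0.9, -1.8]
opening: 0.621
gripper_force: 63.4
t 33.4 pos [0.6495 0.0092 0.0771] yaw -166.99 q [ 0.42  0.93 -0.86  1.62  0.82  0.99  1.08] open 0.62 gf 63 F [ 0.7 -0.9 -1.8]
shift now [0.0006 0.0003 0.0126]
```

```bash
python3 -m inch '[[-1,[0,0,0.006],0],[-1,[0,0,0.004],0],[-1,[0,0,0.002],0],[-1,[0,0,0],0],[-1,[0,0,0],0],[0.5,[0,0,0],0],[0.6,[0,0,0],0],[0.8,[0,0,0],0],[0.8,[0,0,0],0],[0.8,[0,0,0],0]]'
python3 -m inch '[[0.8,[0,0,-0.02],0],[0.8,[0,0,-0.03],0],[0.8,[0,0,-0.04],0],[0.8,[0,0,-0.04],0],[0.8,[0,0,-0.04],0],[1,[0,0,-0.02],0],[1,[0,0,0],0],[1,[0,0,0],0],[1,[0,0,0],0],[1,[0,0,0],0]]'
python3 -c "
from h import *
to(.576,-.380,.25,176)"
```

```text
time: 34.35
tcp_pos: [0.6493, 0.0091, 0.0645]
tool_rot: [[-0.974, -0.225, 0.0], [-0.225, 0.974, 0.0], [-0.0, 0.0, -1.0]]
ft_force: [0.1, -0.3, -0.8]
opening: 0.897
gripper_force: 0.0
time: 35.35
tcp_pos: [0.6489, 0.0091, 0.2539]
tool_rot: [[-0.974, -0.225, -0.001], [-0.225, 0.974, 0.0], [0.001, 0.0, -1.0]]
ft_force: [0.4, -2.0, 0.2]
opening: 1.002
gripper_force: 0.0
t 35.4 pos [0.6489 0.0091 0.2539] yaw -166.97 q [ 0.48  0.74 -0.99  1.5   0.63  1.25  1.21] open 1.00 gf 0 F [ 0.4 -2.   0.2]
shift now [ 0.1587 -0.3626  0.0039]
roll 0.297 shift after roll [ 0.0456 -0.3932  0.0039]
```

```bash
python3 -m inch '[[1,[0,0,0],0.148],[1,[0,0,0],0.148],[1,[0.0041,-0.0357,0],0],[1,[0.0041,-0.0357,0],0],[1,[0.0041,-0.0357,0],0],[1,[0.0041,-0.0357,0],0],[1,[0.0041,-0.0357,0],0],[1,[0.0041,-0.0357,0],0],[1,[0,0,0],0],[1,[0,0,0],0]]'
python3 - <<'E'
from h import *
d=shot('top','top6.png'); P=cloud(d); x,y,z=P[...,0],P[...,1],P[...,2]
for n,cx,cy,zz,h in [('candle',.576,-.379,.125,.05),('tin',.465,-.385,.125,.05),('jar',.649,.009,.082,.045)]:
    m=(abs(z-zz)<.005)&(abs(x-cx)<h)&(abs(y-cy)<h)
    if m.sum()<20: print(n,'hidden'); continue
    w=onplane(d,np.argwhere(m)[:,::-1],zz)[:,:2]*1000; r=cv2.minAreaRect(w.astype(np.float32)); print(n,m.sum(),w.mean(0).round(1),np.round(r[0],1),np.round(r[1],1),round(r[2],1))
to(.576,-.379,.103,176)
E
```

```text
time: 36.35
tcp_pos: [0.6096, -0.2034, 0.2539]
tool_rot: [[-0.998, 0.07, -0.001], [0.07, 0.998, 0.001], [0.001, 0.001, -1.0]]
ft_force: [0.5, 0.6, -1.4]
opening: 0.998
gripper_force: 0.0
candle 450 [ 575.9 -377.2] [ 575.2 -376.7] [48.3 49.8] 1.7
tin 585 [ 466.1 -383. ] [ 466.6 -382.3] [49.3 52.1] 0.6
jar 408 [647.4   8.7] [647.8   8. ] [48.2 51.2] 1.0
t 36.4 pos [ 0.6099 -0.2022  0.2542] yaw 176.08 q [ 0.79  0.7  -0.93  1.52  0.59  1.22  1.27] open 1.00 gf 0 F [-0.8  0.9 -0.5]
shift now [ 0.0217 -0.1788  0.151 ]
roll 0.001 shift after roll [ 0.0215 -0.1787  0.1512]
```

View pics/top6.png

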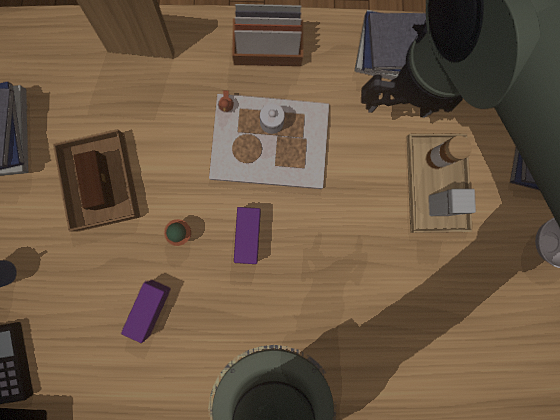

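The top view shows the jar standing mid long mat (271,118), the keepsake in the carton (95,178), and the candle (450,150) and tin (461,202) upright in the tray. The jar is within 2 mm of centre. Next is the candle.

```bash
python3 -m inch '[[1,[0.0043,-0.0357,0],0],[1,[0.0043,-0.0357,0],0],[1,[0.0043,-0.0357,0],0],[1,[0.0043,-0.0357,0],0],[1,[0.0043,-0.035,0],0],[1,[0,0,0.02],0],[1,[0,0,0.03],0],[1,[0,0,0.03],0],[1,[0,0,0.03],0],[1,[0,0,0.02],0]]'
python3 -m inch '[[1,[0,0,0.015],0],[1,[0,0,0.006],0],[1,[0,0,0],0],[-1,[0,0,0],0],[-1,[0,0,0],0],[-1,[0,0,0],0],[-1,[0,0,0],0],[-1,[0,0,0],0],[-1,[0,0,0],0],[-1,[0,0,0],0]]'
python3 -c "
from h import *
to(.5889,.0641,.25,176)"
```

```text
time: 37.4
tcp_pos: [0.5764, -0.3771, 0.1223]
tool_rot: [[-0.998, 0.067, -0.001], [0.067, 0.998, 0.001], [0.001, 0.001, -1.0]]
ft_force: [0.4, -0.0, 0.3]
opening: 1.0
gripper_force: 0.0
time: 38.4
tcp_pos: [0.5767, -0.3791, 0.1047]
tool_rot: [[-0.998, 0.069, 0.001], [0.069, 0.998, -0.001], [-0.001, -0.001, -1.0]]
ft_force: [-1.6, 0.1, 7.2]
opening: 0.573
gripper_force: 61.6
t 38.4 pos [ 0.5767 -0.3791  0.1047] yaw 176.04 q [ 0.97  0.92 -0.82  1.49  0.74  1.05  1.47] open 0.57 gf 62 F [-1.6  0.1  7.2]
shift now [ 0.0182  0.4429 -0.1457]
roll 0.001 shift after roll [ 0.0187  0.443  -0.1453]
```

```bash
python3 -m inch '[[-1,[0,0,-0.015],0],[-1,[0,0,-0.025],0],[-1,[0,0,-0.03],0],[-1,[0,0,-0.03],0],[-1,[0,0,-0.03],0],[-1,[0,0.01,-0.015],0],[-1,[0.001,0.02,0],0],[-1,[0.001,0.03,0],0],[-1,[0.001,0.035,0],0],[-1,[0.001,0.035,0],0]]'
python3 -m inch '[[-1,[0.001,0.035,0],0],[-1,[0.001,0.035,0],0],[-1,[0.002,0.035,0],0],[-1,[0.002,0.035,0],0],[-1,[0.002,0.035,0],0],[-1,[0.002,0.035,0],0],[-1,[0.002,0.035,0],0],[-1,[0.002,0.035,0],0],[-1,[0,0.022,0],0],[-1,[0,0.01,0],0]]'
python3 -c "
from h import *
to(.5889,.0641,.123,176)"
```

```text
time: 39.4
tcp_pos: [0.5807, -0.2469, 0.2485]
tool_rot: [[-0.998, 0.069, -0.0], [0.069, 0.998, 0.0], [0.0, 0.0, -1.0]]
ft_force: [1.3, 0.2, -3.1]
opening: 0.573
gripper_force: 62.7
time: 40.4
tcp_pos: [0.5879, 0.0665, 0.2488]
tool_rot: [[-0.998, 0.065, -0.0], [0.065, 0.998, 0.001], [0.0, 0.001, -1.0]]
ft_force: [-0.1, 0.8, -3.7]
opening: 0.571
gripper_force: 62.7
t 40.4 pos [0.5879 0.0665 0.2488] yaw 176.25 q [ 0.42  0.64 -0.96  1.66  0.56  1.14  0.82] open 0.57 gf 63 F [-0.1  0.8 -3.7]
shift now [-0.0012 -0.0024  0.1258]
roll 0.004 shift after roll [-0.0012 -0.0023  0.1258]
```

```bash
python3 -m inch '[[-1,[0,0,0],0],[-1,[0,0,0.015],0],[-1,[0,0,0.025],0],[-1,[0,0,0.03],0],[-1,[0,0,0.025],0],[-1,[0,0,0.015],0],[-1,[0,0,0.008],0],[-1,[0,0,0],0],[-1,[0,0,0],0],[-1,[0,0,0],0]]'
python3 -c "
from h import *
to(.5889,.0641,.1222,176)"
```

```text
time: 41.4
tcp_pos: [0.5892, 0.0634, 0.1315]
tool_rot: [[-0.998, 0.069, 0.001], [0.069, 0.998, 0.0], [-0.001, 0.0, -1.0]]
ft_force: [0.8, 0.1, -2.6]
opening: 0.572
gripper_force: 62.7
t 41.4 pos [0.5892 0.0634 0.1315] yaw 176.04 q [ 0.36  0.77 -0.86  1.76  0.71  0.95  0.71] open 0.57 gf 63 F [ 0.8  0.1 -2.6]
shift now [0.0004 0.0007 0.0093]
roll 0.001 shift after roll [0.0004 0.0007 0.0093]
```

```bash
python3 -m inch '[[-1,[0,0.0007,0.005],0],[-1,[0,0,0.003],0],[-1,[0,0,0.001],0],[-1,[0,0,0],0],[-1,[0,0,0],0],[0.5,[0,0,0],0],[0.8,[0,0,0],0],[1,[0,0,0],0],[1,[0,0,0],0],[1,[0,0,0],0]]'
python3 -m inch '[[1,[0,0,-0.02],0],[1,[0,0,-0.04],0],[1,[0,0,-0.04],0],[1,[0,0,-0.03],0],[1,[0,0,0],0],[1,[0,0,0],0],[1,[0,0,0],0],[1,[0,0,0],0],[1,[0,0,0],0],[1,[0,0,0],0]]'
python3 -c "
from h import *
to(.4655,-.3848,.25,181.0)"
```

```text
time: 42.4
tcp_pos: [0.5888, 0.0641, 0.1215]
tool_rot: [[-0.998, 0.069, -0.0], [0.069, 0.998, 0.0], [0.0, 0.0, -1.0]]
ft_force: [-0.1, -0.4, -0.5]
opening: 0.999
gripper_force: 0.0
time: 43.4
tcp_pos: [0.5887, 0.0641, 0.2511]
tool_rot: [[-0.998, 0.069, -0.001], [0.069, 0.998, 0.0], [0.001, 0.0, -1.0]]
ft_force: [-0.4, 0.8, -0.1]
opening: 1.004
gripper_force: 0.0
t 43.4 pos [0.5887 0.0641 0.2511] yaw 176.07 q [ 0.42  0.63 -0.96  1.66  0.56  1.15  0.82] open 1.00 gf 0 F [-0.4  0.8 -0.1]
shift now [ 0.0921 -0.4563  0.0011]
roll -0.086 shift after roll [ 0.131  -0.4467  0.0011]
```

```bash
python3 -m inch '[[1,[0,0,0],-0.086],[1,[0.0101,-0.0344,0],0],[1,[0.0101,-0.0344,0],0],[1,[0.0101,-0.0344,0],0],[1,[0.0101,-0.0344,0],0],[1,[0.0101,-0.0344,0],0],[1,[0.0101,-0.0344,0],0],[1,[0.0101,-0.0344,0],0],[1,[0.0101,-0.0344,0],0],[1,[0.0101,-0.0344,0],0]]'
python3 -m inch '[[1,[0.0101,-0.0344,0],0],[1,[0.0101,-0.0344,0],0],[1,[0.0101,-0.0344,0],0],[1,[0.0101,-0.0344,0],0],[1,[0,0,0],0],[1,[0,0,0],0],[1,[0,0,0.02],0],[1,[0,0,0.03],0],[1,[0,0,0.03],0],[1,[0,0,0.015],0]]'
python3 -c "
from h import *
to(.4655,-.3845,.105,181.0)"
```

```text
time: 44.4
tcp_pos: [0.5026, -0.2485, 0.2514]
tool_rot: [[-1.0, -0.017, -0.0], [-0.017, 1.0, -0.0], [0.0, 0.0, -1.0]]
ft_force: [1.0, -1.1, -0.4]
opening: 1.002
gripper_force: 0.0
time: 45.4
tcp_pos: [0.465, -0.3838, 0.1545]
tool_rot: [[-1.0, -0.019, -0.002], [-0.019, 1.0, 0.002], [0.002, 0.002, -1.0]]
ft_force: [-0.8, -0.4, 0.2]
opening: 1.002
gripper_force: 0.0
t 45.4 pos [ 0.465  -0.3838  0.1545] yaw -178.91 q [ 1.18  0.77 -0.9   1.71  0.69  1.02  1.61] open 1.00 gf 0 F [-0.8 -0.4  0.2]
shift now [-0.0006 -0.0008  0.0495]
roll 0.002 shift after roll [-0.0005 -0.0007  0.0495]
```

```bash
python3 -m inch '[[1,[-0.0005,0,0.02],0],[1,[0,0,0.02],0],[1,[0,0,0.009],0],[1,[0,0,0],0],[-1,[0,0,0],0],[-1,[0,0,0],0],[-1,[0,0,0],0],[-1,[0,0,0],0],[-1,[0,0,0],0],[-1,[0,0,0],0]]'
python3 -m inch '[[-1,[0,0,0],0],[-1,[0,0,0],0],[-1,[0,0,0],0],[-1,[0,0,-0.015],0],[-1,[0,0,-0.03],0],[-1,[0,0,-0.03],0],[-1,[0,0,-0.03],0],[-1,[0,0,-0.025],0],[-1,[0,0,-0.015],0],[-1,[0,0,0],0]]'
python3 -c "
from h import *
to(.5822,-.0356,.25,176)"
```

```text
time: 46.4
tcp_pos: [0.4661, -0.3853, 0.1086]
tool_rot: [[-1.0, -0.017, 0.001], [-0.017, 1.0, -0.001], [-0.001, -0.001, -1.0]]
ft_force: [-1.4, 2.2, 7.4]
opening: 0.579
gripper_force: 61.1
time: 47.4
tcp_pos: [0.4662, -0.3856, 0.2546]
tool_rot: [[-1.0, -0.017, 0.002], [-0.017, 1.0, -0.002], [-0.002, -0.002, -1.0]]
ft_force: [0.4, 0.5, -3.8]
opening: 0.579
gripper_force: 63.2
t 47.4 pos [ 0.4662 -0.3856  0.2546] yaw -179.03 q [ 1.22  0.66 -0.98  1.62  0.58  1.18  1.7 ] open 0.58 gf 63 F [ 0.4  0.5 -3.8]
shift now [-0.1219  0.348   0.0042]
roll 0.087 shift after roll [-0.0914  0.3572  0.0046]
```

```bash
python3 -m inch '[[-1,[0,0,0],0.04],[-1,[0,0,0],0.047],[-1,[-0.004,0.015,0],0],[-1,[-0.007,0.028,0],0],[-1,[-0.009,0.035,0],0],[-1,[-0.009,0.035,0],0],[-1,[-0.009,0.035,0],0],[-1,[-0.009,0.035,0],0],[-1,[-0.009,0.035,0],0],[-1,[-0.009,0.035,0],0]]'
python3 -m inch '[[-1,[-0.009,0.035,0],0],[-1,[-0.009,0.035,0],0],[-1,[-0.007,0.022,0],0],[-1,[-0.0014,0.0122,0],0],[-1,[0,0,0],0],[-1,[0,0,0.015],0],[-1,[0,0,0.03],0],[-1,[0,0,0.03],0],[-1,[0,0,0.025],0],[-1,[0,0,0.015],0]]'
python3 -m inch '[[-1,[0,0,0.004],0],[-1,[0,0,0],0],[-1,[0,0,0],0],[-1,[0,0,0],0],[-1,[0,0,0],0],[-1,[0,0,0],0],[-1,[0,0,0],0],[-1,[0,0,0],0],[-1,[0,0,0],0],[-1,[0,0,0],0]]'
python3 -c "
from h import *
to(.5822,-.0356,.126,176)"
```

```text
time: 48.4
tcp_pos: [0.548, -0.1355, 0.2517]
tool_rot: [[-0.998, 0.069, -0.001], [0.069, 0.998, 0.0], [0.001, 0.0, -1.0]]
ft_force: [0.1, -0.9, -3.0]
opening: 0.581
gripper_force: 63.1
time: 49.4
tcp_pos: [0.5803, -0.0369, 0.1345]
tool_rot: [[-0.997, 0.071, -0.003], [0.071, 0.997, -0.0], [0.003, -0.0, -1.0]]
ft_force: [0.3, -0.7, -2.5]
opening: 0.58
gripper_force: 63.0
time: 50.4
tcp_pos: [0.5817, -0.0353, 0.1335]
tool_rot: [[-0.998, 0.07, -0.0], [0.07, 0.998, 0.0], [0.0, 0.0, -1.0]]
ft_force: [0.2, -1.2, -3.6]
opening: 0.579
gripper_force: 62.9
t 50.4 pos [ 0.5817 -0.0353  0.1335] yaw 176.00 q [ 0.54  0.76 -0.87  1.78  0.7   0.95  0.87] open 0.58 gf 63 F [ 0.2 -1.2 -3.6]
shift now [-0.0005 -0.0002  0.0075]
roll -0.000 shift after roll [-0.0005 -0.0002  0.0075]
```

```bash
python3 -m inch '[[-1,[-0.0005,0,0.004],0],[-1,[0,0,0.002],0],[-1,[0,0,0.001],0],[-1,[0,0,0],0],[-1,[0,0,0],0],[0.4,[0,0,0],0],[0.6,[0,0,0],0],[0.6,[0,0,0],0],[0.6,[0,0,0],0],[0.6,[0,0,0],0]]'
python3 -m inch '[[0.6,[0,0,-0.02],0],[0.6,[0,0,-0.04],0],[0.6,[0,0,-0.04],0],[0.6,[0,0,-0.03],0],[0.6,[0,-0.03,0],0],[0.6,[0,-0.035,0],0],[0.6,[0,-0.035,0],0],[0.6,[0,-0.035,0],0],[0.6,[0,-0.035,0],0],[0.6,[0,-0.035,0],0]]'
python3 - <<'E'
from h import *
to(.58,-.25,.25)
d=shot('top','top7.png'); P=cloud(d); x,y,z=P[...,0],P[...,1],P[...,2]
for n,cx,cy,zz,h in [('candle',.589,.064,.142,.045),('tin',.582,-.036,.142,.045),('jar',.649,.009,.082,.045),('keep',.511,.4,.065,.1)]:
    m=(abs(z-zz)<.005)&(abs(x-cx)<h)&(abs(y-cy)<h)
    if m.sum()<20: print(n,'hidden'); continue
    w=onplane(d,np.argwhere(m)[:,::-1],zz)[:,:2]*1000; r=cv2.minAreaRect(w.astype(np.float32)); print(n,m.sum(),w.mean(0).round(1),np.round(r[0],1),np.round(r[1],1),round(r[2],1))
E
```

```text
time: 51.4
tcp_pos: [0.5823, -0.0354, 0.1266]
tool_rot: [[-0.998, 0.07, 0.0], [0.07, 0.998, 0.0], [-0.0, 0.0, -1.0]]
ft_force: [-0.6, -0.8, 0.7]
opening: 0.806
gripper_force: 0.0
time: 52.4
tcp_pos: [0.5676, -0.2414, 0.2566]
tool_rot: [[-0.998, 0.07, 0.0], [0.07, 0.998, -0.0], [-0.0, -0.0, -1.0]]
ft_force: [0.2, -0.1, 0.5]
opening: 0.805
gripper_force: 0.0
t 52.4 pos [ 0.5676 -0.2414  0.2566] yaw 176.00 q [ 0.91  0.66 -0.95  1.59  0.57  1.19  1.34] open 0.81 gf 0 F [ 0.2 -0.1  0.5]
shift now [-0.0129 -0.0077  0.0066]
candle 499 [588.1  63.2] [587.3  63.4] [48. 47.] 0.9
tin 634 [581.1 -34. ] [581.1 -34. ] [49.9 50.5] 86.1
jar 414 [647.4   8.6] [647.8   8. ] [48.2 51.2] 1.0
keep 1268 [508.6 398.6] [508.9 398.3] [120.   51.7] 12.5
```

View pics/top7.png

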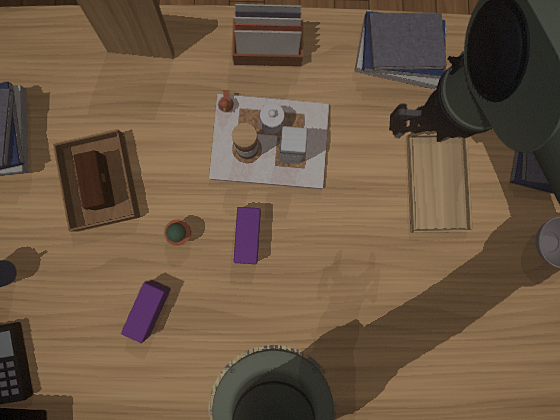

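The final top view shows the candle (246,140), tin (293,145) and jar (271,118) standing on their mats, each within about 2 mm of centre. The keepsake is in the carton (95,178), the bird is untouched (226,103), and the arm is clear. I'm handing in.

```bash
python3 -c "
from rig import arm
print(arm.sign_off())"
```

```text
the job is handed in; nothing more can be done
None
```

The job is done in the order asked and handed in at about 52 s: the keepsake lies flat and lengthways in the carton; the jar, candle and tin stand on their mats within about 2 mm of centre; and the bird was left alone.

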